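# Clear the canister and open the dust-box damper

### The arm

A 6-joint arm with a two-finger parallel gripper is mounted at the origin on the work surface. World frame = base frame: x ahead of the robot, y to its left, z up, the work surface at z = 0. Lengths are in mm, angles in rad, forces in N, time in s.
With the tool pointing down it reaches from about 275 to 750 mm from the base axis. Payload 10.2 kg.
Tool frame: the origin (TCP) lies midway between the tips of the shut fingers; the grasp point (between the pads) lies 19 mm behind it; z points along the fingers, y is the line along which they close (so a half turn about z gives the same grasp; the last joint's range is limited). The gripper opens to 85 mm and grips with 20 to 120 N. Pads are 22 mm wide; open, the fingers measure 114 mm over their backs; the gripper's body (76 mm by 85 mm) begins 54 mm behind the grasp point. The pads swing forward as they close: fully open they stand 13 mm farther back than shut.
Start: joints at [1.1, 0.313, 1.498, -0, 1.331, -0.223], TCP at [128.78, 508.966, 231.294] pointing down, gripper open.
Joint ranges: [-2.94, 2.94], [-0.97, 2.17], [0.19, 2.56], [-1.23, 4.37], [0.02, 3.11], [-2.88, 2.88]. Speed limits (rad/s): [2.39, 2.39, 3.01, 3.14, 3.14, 3.14].

### API

Orientations are given as a unit quaternion [w, x, y, z].
In Python, from rig import ctrl gives the robot as it stands.
- The arm moves only by the tool arm_command, never from a script. Its argument "increments" is a list of rows, each an object with "dr": the turn, a rotation vector about the tool's x, y, z in units of pi/4 rad (1.0 is pi/4 rad), a list of three; "offset": the shift along the tool's x, y, z in units of 120 mm (1.0 is 120 mm), a list of three; "hand": the opening, from -1 (shut) to 1 (fully open). A call has 1 to 8 rows; each row shifts and turns the commanded pose from where the row before left it, along the tool's axes as they then stand; what a row does not reach is not made up. A row lasts 1/10 s, in which the tool goes at most 50 mm and 8.59 degrees, less where a joint would pass 70% of its speed; a pose out of reach is approached as far as the arm can. A call with a number of a shift or a turn outside -1 to 1 is refused whole. A call with a gripper value outside its range is refused whole. The fingers move at their own pace and stop on an object; "grip_force" is the grip in N (left out, the last holds). Time passes only in rows, so rows that do not move let the fingers close. It gives the time, the measured TCP pose, the force, the opening and the grip force at its end, in the units of the state.
- ctrl.sense(): the state, without advancing time (a new reading comes with each control period).
- ctrl.capture(name): name is "scene" or "top" or "wrist"; returns the picture (480x640x3 uint8, red, green, blue); there is no depth.
- ctrl.camera_info(name): a dict with "K" (3x3 intrinsics, pixels), "R" (3x3) and "t" (3): a world point X has camera coordinates R X + t. Camera axes: x right, y down, z forward; pixel columns grow to the right and rows downward; lengths in mm; the calibration is good to about 2 mm. A picture is of the moment at which its call begins: read the wrist's pose just before it. camera_info takes no time and is no camera call; for the wrist camera it gives the pose at the moment of the call.
- ctrl.finish_job(): hands the job in; it is judged then, once.
The state is a dict: "time_s": time; "joints": joint angles; "dq": joint speeds; "tau": joint torques, N m; "eef_pos": TCP position; "ee_rot": TCP orientation; "force": force on the tool from outside, world axes, zero at the start; "wrist_torque": the same for the moment, N m; "grip_width": opening from 0.0 (shut) to 1.0 (fully open); "grip_force": force on a finger pad.
Only numpy, scipy, OpenCV 4.12 (cv2) and the standard library are available. Lean on these libraries where they do the work, as an engineer would, in place of code of your own. Each camera call takes 0.05 s, during which the arm holds its last target. There are 200 camera calls.

### The job

The damper slide on the jeweller's dust box must be fully open, but a tall flat-sided canister stands in its way. Pick the canister up and set it down gently, upright, in the middle of the shallow wooden tray; then slide the black damper grip smoothly, without slamming it, all the way left (as seen from the robot) to its end stop and leave it there. Do not press on the guard bar above the slide, and leave everything else on the bench where it is.

Things in the scene. Friction and masses are not known exactly. Their poses are not given: they have to be found in the camera images.
- dustbox: Fixed grey console, 300 mm wide (y), x -26 to +138 mm, 65 mm high at the back. Front: a slope 30 degrees from level, facing the robot and up, normal (-0.5, 0, 0.866). Origin on the table; the slope passes 40 mm above it. x away from robot, y left along the slide, z up. Slope's lower edge at x -26, z 25 mm, upright wall below. Dark end-stop blocks, 14 mm proud, at y +-134 mm. Position and yaw vary.
- guard: Flat steel guard bar, level above the slide, on the dust box (same origin and axes): x -20 to +5 mm, 315 mm wide, underside 190 and top 196 mm above the table, on steel uprights (x -15 to +5 mm, 7 mm thick) at y +-154 mm. It keeps a vertical gripper off the damper grip: come from the robot's side with the tool tilted about 30 degrees, along the slope's normal.
- damper (a joint): Slide of the damper in m along the dust box's y: 0 = shut, at the right end; 0.130 = fully open, at the left end stop. Stiff (a few N), stays where it is left. Begins at 0 to 0.03.
- damper_grip (a point): Point on the centre line of the black block grip, 48 mm off the slope. The grip stands square on the slope, reaching 68 mm off it; 34 mm wide along the slide (y), 20 mm up the slope. Axes: z the slope's outward normal, y the opening direction (left), x up the slope. The grip is fixed on an aluminium shutter plate 120 x 44 mm, 6 mm proud of the slope. At dust box y = joint - 65 mm.
- canister: Loose flat-sided metal canister with black lid, standing just in front of the slope in the path of the grip: 86 mm (its x, towards the slope) by 56 mm (its y, roughly along the slide), straight-sided to 105 mm, lid 76 x 48 mm, 120 mm high overall, 0.25 to 0.5 kg. Origin at the centre of its underside, z up. Take it across its 56 mm sides.
- tray: Fixed shallow open wooden tray, 170 x 170 mm outside, rim 18 mm high, walls and floor 6 mm thick. Origin at the centre of its underside (inner floor 6 mm above). To the left or the right of the bench; on the other side lies the steel block.
- block: Bystander: steel bench block 100 x 100 x 25 mm. Origin at the centre of its underside.
- tin: Bystander: tin can, diameter 72 mm, 90 mm high. Origin at the centre of its underside.
- mug: Bystander: white mug, diameter 80 mm, 85 mm high. Origin at the centre of its underside.
- bowl: Bystander: small white bowl, diameter 90 mm, 35 mm high. Origin at the centre of its underside.
- jar: Bystander: short glass jar, diameter 52 mm, 60 mm high. Origin at the centre of its underside.
- pliers: Bystander: pliers lying flat, 150 mm long, 14 mm high, on the bench on the robot's side. Origin near the pivot, x towards the jaws.
Not all that is in view belongs to the job. Leave any pink look-alike of the canister alone. Of the things that look like the tray, take the one that is farthest to the robot's left at the start.

How it is judged (in metres and radians):
On the way, in this order (a step that is already met when the one before it is completed fails the run):
1. the canister stands upright in the tray, released (x of canister in the frame of tray between -0.045 and 0.045 m and y of canister in the frame of tray between -0.045 and 0.045 m and z of canister in the frame of tray below 0.015 m and angle between canister's own z axis and vertical below 0.1 rad and linear speed of canister below 0.03 m/s and contact force between the fingers and canister below 0.2 N), for 0.2 s.
2. the damper grip is at its left end stop (value of joint damper above 0.127 m), for 0.2 s.
At the end, for the whole second after the job is handed in: The canister stands on the tray's floor, upright within 0.1 rad, its axis within 45 mm of the tray's centre in the tray's x and y, at rest and released; the damper is within 3 mm of its left end stop (joint above 0.127) and let go (all of step 1 and value of joint damper above 0.127 m and contact force between the fingers and dustbox below 0.2 N); the robot touches nothing.
It fails at once if the canister is knocked over (tilted more than 0.6 rad) (angle between canister's own z axis and vertical above 0.6 rad).
It fails at once if the canister is dropped or thrown (over 0.6 m/s while not held) (linear speed of canister above 0.6 m/s and contact force between the fingers and canister below 0.5 N).
It fails at once if the damper is slammed (faster than 0.4 m/s) (velocity of joint damper above 0.4 m/s).
It fails at once if the guard bar is pressed with more than 15 N (contact force between any of the fingers, the arm and guard above 15 N).
It fails at once if a bystander is moved by more than 30 mm (distance of any of block, tin, mug, bowl, jar, pliers from where it was at the start of the episode above 0.03 m).
It also fails if it takes over 50 s, if anything falls off the work surface, if the arm or the gripper's body presses on something with over 40 N, if the wrist force passes 120 N, or if a joint passes its speed limit or range.

## Working session

There is one attempt and no reset: what is moved stays moved. The work goes in short steps, Python scripts to look and compute and a tool call to move; the robot and the scene stay as the last step left them, time stands still between calls to the robot, and variables do not carry over. Pictures are saved under pics/ and viewed, at most 10 in all, crops included, and the job is handed in when it is done.

Besides the shell and the picture viewer there is one more tool, called after "Request:" in YAML: its name, and indented under it one key for each argument. arm_command: Moves the arm, as the interface text tells. Shifts and turns lie within -1 to 1; 1 stands for 120 mm of shift or pi/4 rad of turn. Its arguments: {"type":"object","properties":{"increments":{"type":"array"},"grip_force":{"type":"number"}},"required":["increments"]}

```bash
mkdir -p pics; python3 - <<'E'
from rig import ctrl
import cv2,numpy as np
print(ctrl.sense())
for n in("scene","top"):
    i=ctrl.capture(n); c=ctrl.camera_info(n); cv2.imwrite(f"pics/{n}0.png",i[:,:,::-1]); print(n,c)
E
```

```text
{'time_s': 0.0, 'joints': array([ 1.09957042e+00,  3.13451613e-01,  1.49844805e+00, -1.61819820e-05,
        1.33099132e+00, -2.23415870e-01]), 'dq': array([-0.0006511 ,  0.00027221, -0.00073009,  0.00028631,  0.00252536,
        0.00066123]), 'tau': array([ 3.35437238e-03, -4.12256849e+01, -2.59752488e+01,  4.38166376e-05,
        3.92285336e-03, -1.00756012e-05]), 'eef_pos': array([128.6756896 , 508.71882243, 230.73012232]), 'ee_rot': array([-2.13573196e-04,  1.23586283e-01,  9.92333618e-01, -6.13075355e-04]), 'force': array([-0.69225427, -0.15539419,  0.43960604]), 'wrist_torque': array([-0.05863148,  0.02387028,  0.01476221]), 'grip_force': 0.0, 'grip_width': 0.9998344159329418}
scene {'K': array([[505.37565285,   0.        , 313.11158164],
       [  0.        , 505.37565285, 239.44201842],
       [  0.        ,   0.        ,   1.        ]]), 'R': array([[-0.75195445,  0.65907353,  0.01365963],
       [ 0.43698378,  0.5138666 , -0.73823187],
       [-0.49356832, -0.5491477 , -0.67440872]]), 't': array([ 459.56182242, -144.68991664, 1722.98506364])}
top {'K': array([[581.54414562,   0.        , 318.27134673],
       [  0.        , 581.54414562, 238.20099555],
       [  0.        ,   0.        ,   1.        ]]), 'R': array([[ 0.02313471, -0.99973099,  0.00165269],
       [-0.97499191, -0.02292765, -0.22105452],
       [ 0.22103295,  0.00350267, -0.97526005]]), 't': array([ -73.90735336,  555.80132931, 1486.35508542])}
```

View pics/scene0.png

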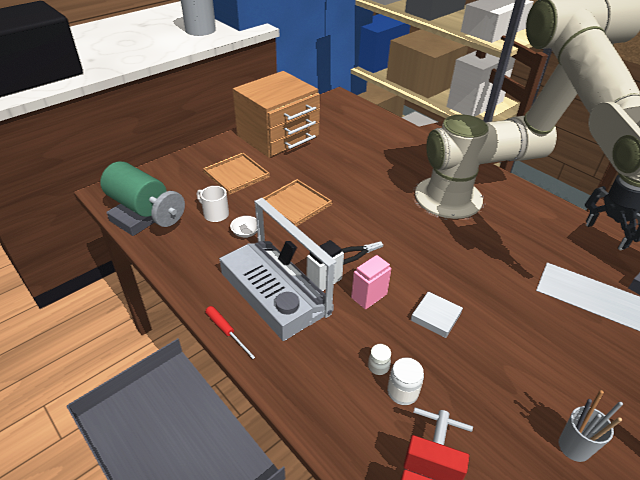

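View pics/top0.png

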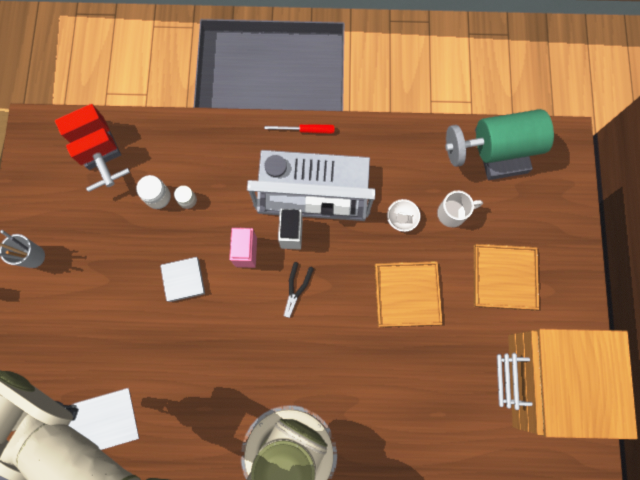

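The trays in the top view are at (409,294) and (507,277). Image left is +y, the robot's left, so (409,294) is the one meant. The steel canister with the black lid is at (290,228) and its pink look-alike at (242,245). The damper grip is the black block near (327,209), and I'll confirm all of this in one crop.

```bash
cat > h.py <<'E'
from rig import ctrl
import cv2,numpy as np
def ray(n,uv,z,c=None):
    c=c or ctrl.camera_info(n)
    o=-c["R"].T@c["t"]; d=c["R"].T@np.linalg.solve(c["K"],[uv[0],uv[1],1.])
    return o+d*(z-o[2])/d[2]
def tri(uvs):
    A=[];b=[]
    for n,uv in uvs:
        c=ctrl.camera_info(n); P=c["K"]@np.c_[c["R"],c["t"]]
        for k in(0,1): r=P[k]-uv[k]*P[2]; A.append(r[:3]); b.append(-r[3])
    return np.linalg.lstsq(np.array(A),np.array(b),rcond=None)[0]
def proj(n,X):
    c=ctrl.camera_info(n); p=c["K"]@(c["R"]@X+c["t"]); return p[:2]/p[2]
E
python3 - <<'E'
import cv2,numpy as np
a=cv2.imread("pics/top0.png")[140:335,230:450]; b=cv2.imread("pics/scene0.png")[180:340,210:400]
a=cv2.resize(a,None,fx=2.8,fy=2.8,interpolation=2)
cv2.imwrite("pics/c1.png",a)
cv2.imwrite("pics/c2.png",cv2.resize(b,None,fx=3.5,fy=3.5,interpolation=2))
from h import *
t=cv2.imread("pics/top0.png"); hsv=cv2.cvtColor(t,cv2.COLOR_BGR2HSV)
m=cv2.inRange(hsv,(8,120,150),(25,255,255)); m[:240]=0; m[330:]=0
for c in cv2.findContours(m,0,2)[0]:
    if cv2.contourArea(c)>1500:
        r=cv2.minAreaRect(c); P=[ray("top",p,18) for p in cv2.boxPoints(r)]; print("tray",r,np.round(P),np.mean(P,0))
m=cv2.inRange(hsv,(0,0,0),(180,255,50)); m[:190]=0;m[250:]=0;m[:,:270]=0;m[:,350:]=0
for c in cv2.findContours(m,0,2)[0]:
    if cv2.contourArea(c)>30:
        r=cv2.minAreaRect(c); P=[ray("top",p,120) for p in cv2.boxPoints(r)]; print("black",r,np.round(P,1),np.mean(P,0))
E
```

```text
tray ((402.5, 294.0), (66.0, 77.0), 90.0) [[ 507. -186.   18.]
 [ 512. -396.   18.]
 [ 334. -392.   18.]
 [ 329. -187.   18.]] [ 420.35700725 -290.28756619   18.        ]
tray ((505.5, 276.5), (65.0, 65.0), 90.0) [[ 561. -484.   18.]
 [ 565. -662.   18.]
 [ 387. -652.   18.]
 [ 383. -478.   18.]] [ 474.32356031 -569.05912082   18.        ]
```

View pics/c1.png

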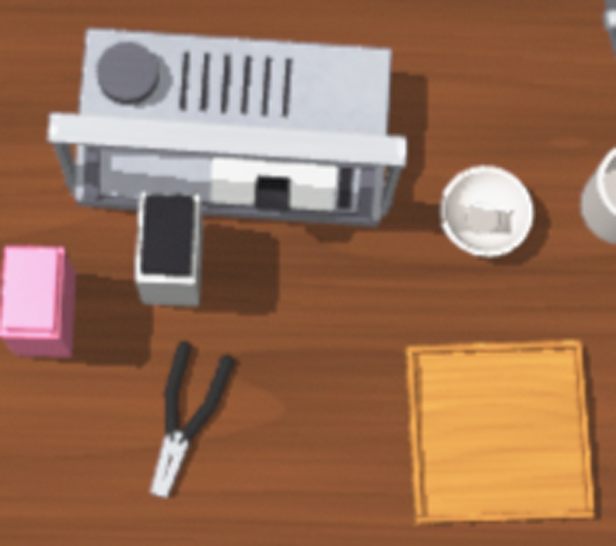

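View pics/c2.png

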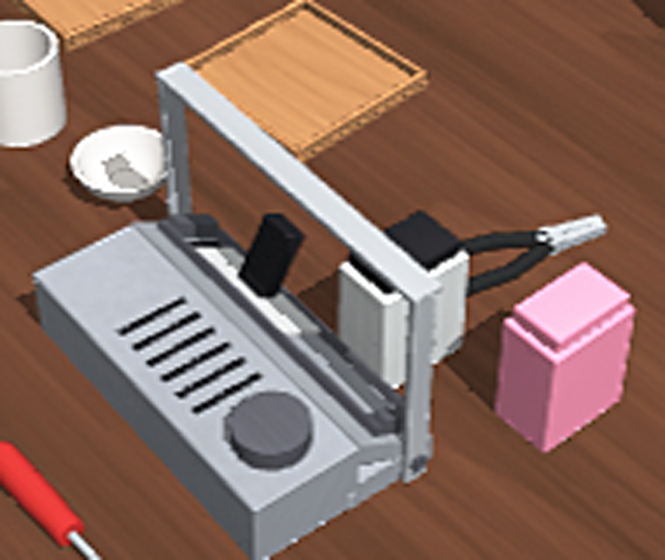

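The crops confirm it: the steel canister with the black lid is at crop (170,235), the grip at (272,190), and the left tray at (500,432). The pink look-alike and the pliers sit close by.

```bash
python3 - <<'E'
from h import *
f=lambda L,z:np.array([ray("top",(230+(u+.5)/2.8-.5,140+(v+.5)/2.8-.5),z) for u,v in L])
def show(n,L,z):
    P=f(L,z); e=[np.linalg.norm(P[i]-P[i-1]) for i in range(4)]
    d=(P[1]+P[2]-P[0]-P[3]); print(n,np.round(P[:,:2]),"c",np.round(P.mean(0),1),"edges",np.round(e),"yaw",np.degrees(np.arctan2(d[0],-d[1])).round(2)); return P
show("tray",[(407,347),(580,341),(594,519),(417,523)],18)
show("lid",[(147,196),(199,196),(191,277),(141,272)],120)
show("guard",[(51,114),(405,137),(404,160),(50,138)],196)
show("backtop",[(88,30),(390,48),(390,49),(88,31)],65)
# scene: two-view
s=lambda u,v:(210+(u+.5)/3.5-.5,180+(v+.5)/3.5-.5)
t=lambda u,v:(230+(u+.5)/2.8-.5,140+(v+.5)/2.8-.5)
for n,a,b in[("guard L top front",(50,138),(438,290)),("guard R far?",(405,137),(160,75)),("grip",(272,177),(271,215)),("box back L",(88,30),(257,515))]:
    print(n,np.round(tri([("top",t(*a)),("scene",s(*b))]),1))
# gripper-lid/body px in scene
for n,L in[("scene lid",[(418,212),(468,238)])]:
    print(n,[np.round(ray("scene",s(*p),120)) for p in L])
E
```

```text
tray [[ 500. -216.]
 [ 510. -384.]
 [ 339. -394.]
 [ 331. -226.]] c [ 420.2 -305.2   18. ] edges [169. 168. 171. 168.] yaw 2.99
lid [[618.  34.]
 [619. -14.]
 [542.  -9.]
 [546.  37.]] c [581.1  12.  120. ] edges [72. 48. 77. 46.] yaw -1.51
guard [[ 670.  117.]
 [ 656. -197.]
 [ 635. -196.]
 [ 648.  116.]] c [652.3 -40.1 196. ] edges [ 22. 314.  21. 313.] yaw -2.45
backtop [[ 801.  102.]
 [ 789. -195.]
 [ 788. -195.]
 [ 800.  102.]] c [794.4 -46.4  65. ] edges [  1. 297.   1. 297.] yaw -2.25
guard L top front [648.3 116.7 194.4]
guard R far? [ 654.6 -195.9  197.2]
grip [638.2 -80.5 120.1]
box back L [801.1 103.   62.5]
scene lid [array([548.,  -8., 120.]), array([539.,  38., 120.])]
```

```bash
cat >> h.py <<'E'
from scipy.spatial.transform import Rotation as Ro
def tool(psi,tilt=0):
    "tool z down, tilted forward by tilt in a frame yawed psi, tool y along +-frame y (left)"
    z=np.array([np.sin(tilt),0,-np.cos(tilt)]); y=np.array([0,1.,0]); x=np.cross(y,z)
    return Ro.from_euler("z",psi)*Ro.from_matrix(np.c_[x,y,z])
def cur():
    s=ctrl.sense(); q=s["ee_rot"]; return s["eef_pos"],Ro.from_quat([q[1],q[2],q[3],q[0]])
def go(p,R,p0=None,R0=None):
    if p0 is None: p0,R0=cur()
    p=np.array(p,float)
    dr=(R0.inv()*R).as_rotvec()/(np.pi/4); d=R.inv().apply(p-p0)/120; d0=R0.inv().apply(p-p0)/120
    print("dr",dr.round(3),"offset after turn",d.round(3),"in old axes",d0.round(3))
    return p,R
E
python3 - <<'E'
from h import *
R=tool(-.045); p=go([571,12,231],R); go([571,12,66],R,*p)
t=lambda u,v:(230+(u+.5)/2.8-.5,140+(v+.5)/2.8-.5)
for z,v in((99,180),(81,205)): print("grip",ray("top",t(273,v),z))
E
```

```text
dr [-0.001 -0.    -0.258] offset after turn [-3.869e+00 -3.970e+00 -2.000e-03] in old axes [-4.589e+00 -3.109e+00  1.000e-03]
dr [0. 0. 0.] offset after turn [0.    0.    1.375] in old axes [0.    0.    1.375]
grip [642.01919642 -82.36902294  99.        ]
grip [622.59272821 -83.05145295  81.        ]
```

Request:
arm_command:
  increments:
    - {"dr": [0, 0, -0.129], "offset": [0, 0, 0], "hand": 1}
    - {"dr": [0, 0, -0.129], "offset": [0, 0, 0], "hand": 1}
    - {"dr": [0, 0, 0], "offset": [-0.215, -0.22, 0], "hand": 1}
    - {"dr": [0, 0, 0], "offset": [-0.215, -0.22, 0], "hand": 1}
    - {"dr": [0, 0, 0], "offset": [-0.215, -0.22, 0], "hand": 1}
    - {"dr": [0, 0, 0], "offset": [-0.215, -0.22, 0], "hand": 1}
    - {"dr": [0, 0, 0], "offset": [-0.215, -0.22, 0], "hand": 1}
    - {"dr": [0, 0, 0], "offset": [-0.215, -0.22, 0], "hand": 1}

```text
time_s: 0.9
eef_pos: [276.9, 342.4, 231.1]
ee_rot: [-0.0, 0.023, 1.0, -0.0]
force: [-0.8, 0.6, 0.8]
grip_width: 0.996
grip_force: 0.0
```

Request:
arm_command:
  increments:
    - {"dr": [0, 0, 0], "offset": [-0.215, -0.22, 0], "hand": 1}
    - {"dr": [0, 0, 0], "offset": [-0.215, -0.22, 0], "hand": 1}
    - {"dr": [0, 0, 0], "offset": [-0.215, -0.22, 0], "hand": 1}
    - {"dr": [0, 0, 0], "offset": [-0.215, -0.22, 0], "hand": 1}
    - {"dr": [0, 0, 0], "offset": [-0.215, -0.22, 0], "hand": 1}
    - {"dr": [0, 0, 0], "offset": [-0.215, -0.22, 0], "hand": 1}
    - {"dr": [0, 0, 0], "offset": [-0.2, -0.22, 0], "hand": 1}
    - {"dr": [0, 0, 0], "offset": [-0.15, -0.2, 0], "hand": 1}

```text
time_s: 1.7
eef_pos: [464.4, 124.7, 231.0]
ee_rot: [-0.0, 0.023, 1.0, -0.0]
force: [-0.1, 1.4, 0.3]
grip_width: 1.003
grip_force: 0.0
```

```bash
python3 - <<'E'
from h import *
print(cur()[0]); R=tool(-.045); go([571,12,231],R)
cv2.imwrite("pics/w1.png",ctrl.capture("wrist")[:,:,::-1])
E
```

```text
[464.36203395 124.73676304 230.95659203]
dr [-0.    -0.001 -0.001] offset after turn [-0.93  -0.899 -0.   ] in old axes [-0.931 -0.898 -0.001]
```

View pics/w1.png

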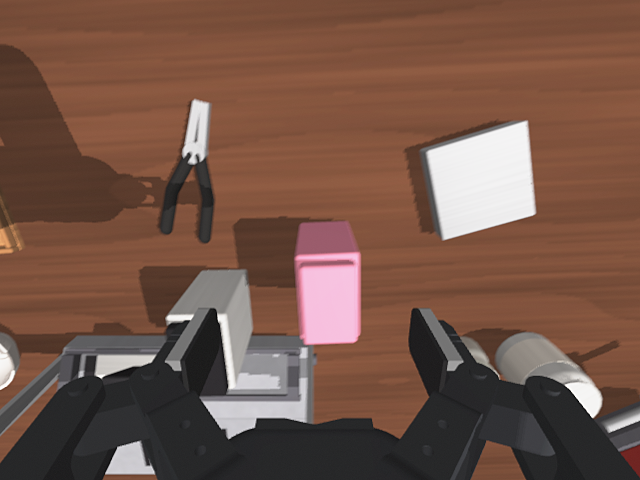

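The wrist view shows the steel canister at (215,320) and the pink one at (328,285). The arm still has to go 110 mm forward and right.

Request:
arm_command:
  increments:
    - {"dr": [0, 0, 0], "offset": [-0.23, -0.225, 0], "hand": 1}
    - {"dr": [0, 0, 0], "offset": [-0.23, -0.225, 0], "hand": 1}
    - {"dr": [0, 0, 0], "offset": [-0.23, -0.225, 0], "hand": 1}
    - {"dr": [0, 0, 0], "offset": [-0.16, -0.15, 0], "hand": 1}
    - {"dr": [0, 0, 0], "offset": [-0.08, -0.075, 0], "hand": 1}
    - {"dr": [0, 0, 0], "offset": [0, 0, 0.2], "hand": 1}
    - {"dr": [0, 0, 0], "offset": [0, 0, 0.2], "hand": 1}
    - {"dr": [0, 0, 0], "offset": [0, 0, 0], "hand": 1}

```text
time_s: 2.55
eef_pos: [568.3, 14.2, 180.4]
ee_rot: [-0.003, 0.022, 1.0, 0.001]
force: [-0.5, 0.9, -0.1]
grip_width: 1.001
grip_force: 0.0
```

```bash
python3 - <<'E'
from h import *
print(cur()[0]); go([571,12,66],tool(-.045))
a=ctrl.capture("wrist")[:,:,::-1]; cv2.imwrite("pics/w2.png",a)
E
```

```text
[568.28943959  14.20079801 180.41373303]
dr [ 0.001 -0.008  0.   ] offset after turn [-0.023 -0.017  0.953] in old axes [-0.029 -0.018  0.953]
```

View pics/w2.png

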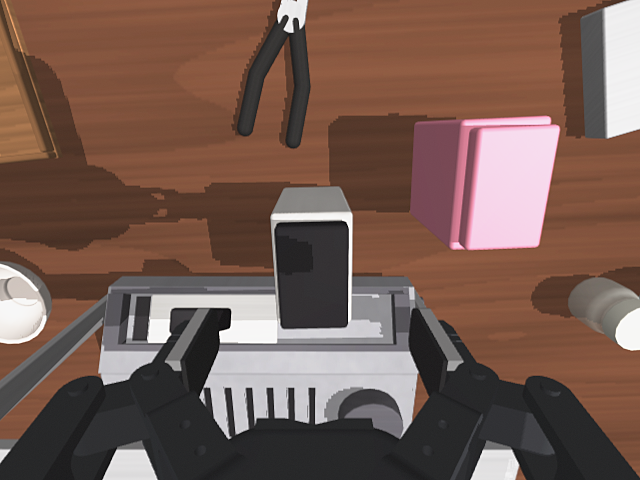

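The black lid spans columns 275–350 and is centred between the fingers, so I'll descend.

Request:
arm_command:
  increments:
    - {"dr": [0, 0, 0], "offset": [-0.02, -0.015, 0.18], "hand": 1}
    - {"dr": [0, 0, 0], "offset": [0, 0, 0.2], "hand": 1}
    - {"dr": [0, 0, 0], "offset": [0, 0, 0.2], "hand": 1}
    - {"dr": [0, 0, 0], "offset": [0, 0, 0.2], "hand": 1}
    - {"dr": [0, 0, 0], "offset": [0, 0, 0.12], "hand": 1}
    - {"dr": [0, 0, 0], "offset": [0, 0, 0.05], "hand": 1}
    - {"dr": [0, 0, 0], "offset": [0, 0, 0], "hand": 1}

```text
time_s: 3.3
eef_pos: [572.7, 11.7, 70.0]
ee_rot: [0.0, 0.022, 1.0, -0.0]
force: [0.4, -0.7, 0.2]
grip_width: 1.001
grip_force: 0.0
```

Request:
arm_command:
  increments:
    - {"dr": [0, 0, 0], "offset": [0, 0, 0], "hand": -0.1}
    - {"dr": [0, 0, 0], "offset": [0, 0, 0], "hand": -0.1}
    - {"dr": [0, 0, 0], "offset": [0, 0, 0], "hand": -0.1}
    - {"dr": [0, 0, 0], "offset": [0, 0, 0], "hand": -0.2}
    - {"dr": [0, 0, 0], "offset": [0, 0, 0], "hand": -0.2}
    - {"dr": [0, 0, 0], "offset": [0, 0, 0], "hand": -0.2}
  grip_force: 50

```text
time_s: 3.9
eef_pos: [573.1, 11.6, 70.8]
ee_rot: [0.001, 0.022, 1.0, 0.0]
force: [-1.5, 1.1, 5.3]
grip_width: 0.652
grip_force: 52.7
```

Request:
arm_command:
  increments:
    - {"dr": [0, 0, 0], "offset": [0, 0, -0.06], "hand": -0.2}
    - {"dr": [0, 0, 0], "offset": [0.02, 0, -0.1], "hand": -0.2}
    - {"dr": [0, 0, 0], "offset": [0.05, 0, -0.12], "hand": -0.2}
    - {"dr": [0, 0, 0], "offset": [0.1, 0, -0.12], "hand": -0.2}
    - {"dr": [0, 0, 0], "offset": [0.12, 0, -0.12], "hand": -0.2}
    - {"dr": [0, 0, 0], "offset": [0.1, 0, -0.1], "hand": -0.2}
    - {"dr": [0, 0, 0], "offset": [0.05, 0, -0.06], "hand": -0.2}
    - {"dr": [0, 0, 0], "offset": [0, 0, 0], "hand": -0.2}

```text
time_s: 4.7
eef_pos: [519.7, 13.8, 152.2]
ee_rot: [0.001, 0.023, 1.0, -0.0]
force: [0.5, -0.0, -4.1]
grip_width: 0.648
grip_force: 53.8
```

```bash
python3 - <<'E'
from h import *
print(cur()[0],ctrl.sense()["grip_width"]); R=cur()[1]; go([412,-305,cur()[0][2]],R)
E
```

```text
[519.65612108  13.77348391 152.22569769] 0.6483052050497874
dr [0. 0. 0.] offset after turn [ 7.760e-01 -2.694e+00 -1.000e-03] in old axes [ 7.760e-01 -2.694e+00 -1.000e-03]
```

Request:
arm_command:
  increments:
    - {"dr": [0, 0, 0], "offset": [0.03, -0.1, 0], "hand": -0.2}
    - {"dr": [0, 0, 0], "offset": [0.05, -0.18, 0], "hand": -0.2}
    - {"dr": [0, 0, 0], "offset": [0.063, -0.22, 0], "hand": -0.2}
    - {"dr": [0, 0, 0], "offset": [0.063, -0.22, 0], "hand": -0.2}
    - {"dr": [0, 0, 0], "offset": [0.063, -0.22, 0], "hand": -0.2}
    - {"dr": [0, 0, 0], "offset": [0.063, -0.22, 0], "hand": -0.2}
    - {"dr": [0, 0, 0], "offset": [0.063, -0.22, 0], "hand": -0.2}
    - {"dr": [0, 0, 0], "offset": [0.063, -0.22, 0], "hand": -0.2}

```text
time_s: 5.5
eef_pos: [455.3, -177.2, 150.2]
ee_rot: [-0.0, 0.023, 1.0, 0.0]
force: [0.4, -0.0, -4.4]
grip_width: 0.65
grip_force: 53.9
```

Request:
arm_command:
  increments:
    - {"dr": [0, 0, 0], "offset": [0.063, -0.22, 0], "hand": -0.2}
    - {"dr": [0, 0, 0], "offset": [0.063, -0.22, 0], "hand": -0.2}
    - {"dr": [0, 0, 0], "offset": [0.063, -0.22, 0], "hand": -0.2}
    - {"dr": [0, 0, 0], "offset": [0.052, -0.18, 0], "hand": -0.2}
    - {"dr": [0, 0, 0], "offset": [0.04, -0.13, 0], "hand": -0.2}
    - {"dr": [0, 0, 0], "offset": [0.024, -0.08, 0], "hand": -0.2}
    - {"dr": [0, 0, 0], "offset": [0.013, -0.044, 0], "hand": -0.2}
    - {"dr": [0, 0, 0], "offset": [0, 0, 0], "hand": -0.2}

```text
time_s: 6.3
eef_pos: [411.9, -305.1, 150.7]
ee_rot: [-0.0, 0.023, 1.0, 0.0]
force: [-0.4, 0.1, -3.7]
grip_width: 0.652
grip_force: 54.0
```

```bash
python3 - <<'E'
from h import *
s=ctrl.sense();print(s["eef_pos"],s["force"],s["grip_width"]); go([412,-305,76.5],cur()[1])
cv2.imwrite("pics/w3.png",ctrl.capture("wrist")[:,:,::-1])
E
```

```text
[ 411.94702499 -305.05045635  150.74457047] [-0.35673886  0.09215067 -3.70031554] 0.651926336725802
dr [0. 0. 0.] offset after turn [-0.001  0.     0.619] in old axes [-0.001  0.     0.619]
```

View pics/w3.png

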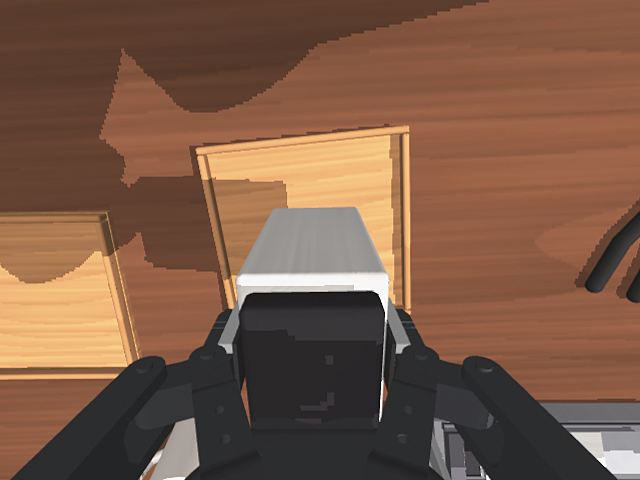

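The canister hangs upright over the chosen tray, whose rim runs from (200,150) to (408,128), so I'll lower it, slowly at the end.

Request:
arm_command:
  increments:
    - {"dr": [0, 0, 0], "offset": [0, 0, 0.08], "hand": -0.2}
    - {"dr": [0, 0, 0], "offset": [0, 0, 0.12], "hand": -0.2}
    - {"dr": [0, 0, 0], "offset": [0, 0, 0.12], "hand": -0.2}
    - {"dr": [0, 0, 0], "offset": [0, 0, 0.1], "hand": -0.2}
    - {"dr": [0, 0, 0], "offset": [0, 0, 0.08], "hand": -0.2}
    - {"dr": [0, 0, 0], "offset": [0, 0, 0.05], "hand": -0.2}
    - {"dr": [0, 0, 0], "offset": [0, 0, 0.02], "hand": -0.2}
    - {"dr": [0, 0, 0], "offset": [0, 0, 0], "hand": -0.2}

```text
time_s: 7.15
eef_pos: [412.1, -304.9, 82.5]
ee_rot: [0.0, 0.023, 1.0, -0.0]
force: [0.5, -0.8, -4.0]
grip_width: 0.644
grip_force: 54.0
```

Request:
arm_command:
  increments:
    - {"dr": [0, 0, 0], "offset": [0, 0, 0.015], "hand": -0.2}
    - {"dr": [0, 0, 0], "offset": [0, 0, 0.015], "hand": -0.2}
    - {"dr": [0, 0, 0], "offset": [0, 0, 0], "hand": -0.2}

```text
time_s: 7.45
eef_pos: [412.0, -304.9, 78.9]
ee_rot: [-0.0, 0.023, 1.0, 0.0]
force: [0.7, -1.0, -4.2]
grip_width: 0.648
grip_force: 54.0
```

Request:
arm_command:
  increments:
    - {"dr": [0, 0, 0], "offset": [0, 0, 0.01], "hand": -0.2}
    - {"dr": [0, 0, 0], "offset": [0, 0, 0.01], "hand": -0.2}
    - {"dr": [0, 0, 0], "offset": [0, 0, 0], "hand": -0.2}

```text
time_s: 7.75
eef_pos: [412.0, -305.0, 76.8]
ee_rot: [0.0, 0.023, 1.0, -0.0]
force: [-2.1, 2.1, 0.8]
grip_width: 0.651
grip_force: 54.3
```

Touchdown: the force went from −4 to about +1 N. I'll release slowly.

Request:
arm_command:
  increments:
    - {"dr": [0, 0, 0], "offset": [0, 0, 0], "hand": 0.4}
    - {"dr": [0, 0, 0], "offset": [0, 0, 0], "hand": 0.6}
    - {"dr": [0, 0, 0], "offset": [0, 0, 0], "hand": 0.8}
    - {"dr": [0, 0, 0], "offset": [0, 0, 0], "hand": 1}
    - {"dr": [0, 0, 0], "offset": [0, 0, 0], "hand": 1}
    - {"dr": [0, 0, 0], "offset": [0, 0, 0], "hand": 1}
  grip_force: 20

```text
time_s: 8.35
eef_pos: [412.0, -305.0, 76.5]
ee_rot: [0.0, 0.023, 1.0, -0.0]
force: [-0.4, -0.2, 1.4]
grip_width: 1.002
grip_force: 0.0
```

Request:
arm_command:
  increments:
    - {"dr": [0, 0, 0], "offset": [0, 0, -0.1], "hand": 1}
    - {"dr": [0, 0, 0], "offset": [0, 0, -0.2], "hand": 1}
    - {"dr": [0, 0, 0], "offset": [0, 0, -0.25], "hand": 1}
    - {"dr": [0, 0, 0], "offset": [0, 0, -0.25], "hand": 1}
    - {"dr": [0, 0, 0], "offset": [0, 0, -0.25], "hand": 1}
    - {"dr": [0, 0, 0], "offset": [0, 0, -0.15], "hand": 1}
    - {"dr": [0, 0, 0], "offset": [0, 0, 0], "hand": 1}

```text
time_s: 9.05
eef_pos: [412.7, -305.6, 223.7]
ee_rot: [0.002, 0.023, 1.0, -0.002]
force: [0.2, -0.6, 0.1]
grip_width: 1.0
grip_force: 0.0
```

```bash
python3 - <<'E'
from h import *
s=ctrl.sense();print(s["eef_pos"],s["joints"])
cv2.imwrite("pics/top2.png",ctrl.capture("top")[:,:,::-1])
a=cv2.imread("pics/top2.png")[140:335,230:450]; cv2.imwrite("pics/c3.png",cv2.resize(a,None,fx=2.8,fy=2.8,interpolation=2))
# damper target: box origin, yaw
o=np.array([659,-40.5,0]); psi=-.041; B=Ro.from_euler("z",psi); R=tool(psi,np.pi/6); n=np.array([-.5,0,.866])
for j in(.022,.13):
    g=o+B.apply([0,j*1000-65,40]+n*50); tcp=g+B.apply(-n*19); pre=tcp+B.apply(n*100)
    print("tcp",tcp,"pre",pre)
    if j<.1:
        x=go(pre,R); go(tcp,R,*x)
E
```

```text
[ 412.66119533 -305.63110875  223.67590296] [-8.65935703e-01  2.90514238e-01  1.54820106e+00 -8.34417745e-06
  1.29716152e+00 -2.39168151e+00]
tcp [641.75051982 -82.82854159  66.846     ] pre [591.79253893 -80.77911589 153.446     ]
dr [-0.004 -0.665 -0.005] offset after turn [-0.945  1.929  1.202] in old axes [-1.41   1.936  0.567]
dr [0. 0. 0.] offset after turn [-0.    -0.     0.833] in old axes [-0.    -0.     0.833]
tcp [646.17727934  25.08069712  66.846     ] pre [596.21929846  27.13012283 153.446     ]
```

View pics/c3.png

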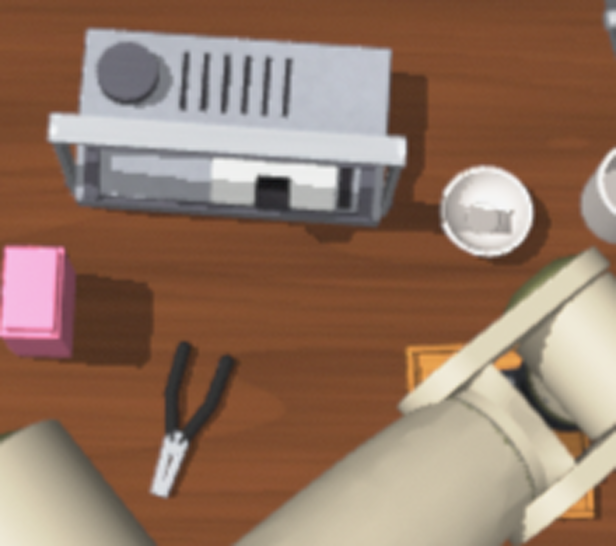

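The left part of the slide path is clear. The canister is hidden under the arm, so I'll check it after moving to the damper.

Request:
arm_command:
  increments:
    - {"dr": [0, 0, 0], "offset": [-0.06, 0.14, 0], "hand": 1}
    - {"dr": [0, 0, 0], "offset": [-0.11, 0.26, 0], "hand": 1}
    - {"dr": [0, 0, 0], "offset": [-0.12, 0.28, 0], "hand": 1}
    - {"dr": [0, 0, 0], "offset": [-0.12, 0.28, 0], "hand": 1}
    - {"dr": [0, 0, 0], "offset": [-0.12, 0.28, 0], "hand": 1}
    - {"dr": [0, 0, 0], "offset": [-0.12, 0.28, 0], "hand": 1}
    - {"dr": [0, 0, 0], "offset": [-0.11, 0.26, 0], "hand": 1}
    - {"dr": [0, 0, 0], "offset": [-0.05, 0.13, 0], "hand": 1}

```text
time_s: 9.9
eef_pos: [519.7, -77.9, 219.3]
ee_rot: [-0.001, 0.022, 1.0, 0.001]
force: [-0.3, -0.4, -0.7]
grip_width: 0.997
grip_force: 0.0
```

Request:
arm_command:
  increments:
    - {"dr": [0, -0.13, 0], "offset": [0, 0, 0], "hand": 1}
    - {"dr": [0, -0.135, 0], "offset": [0, 0, 0], "hand": 1}
    - {"dr": [0, -0.135, 0], "offset": [0, 0, 0], "hand": 1}
    - {"dr": [0, -0.135, 0], "offset": [0, 0, 0], "hand": 1}
    - {"dr": [0, -0.13, 0], "offset": [0, 0, 0], "hand": 1}
    - {"dr": [0, 0, 0], "offset": [0, 0, 0], "hand": 1}

```text
time_s: 10.5
eef_pos: [517.4, -79.8, 218.5]
ee_rot: [0.257, 0.023, 0.966, -0.005]
force: [-1.0, -0.1, 1.4]
grip_width: 0.999
grip_force: 0.0
```

```bash
python3 - <<'E'
from h import *
s=ctrl.sense();print(s["eef_pos"],s["joints"].round(2))
cv2.imwrite("pics/top3.png",ctrl.capture("top")[:,:,::-1])
w=ctrl.capture("wrist")[:,:,::-1]; a=cv2.imread("pics/top3.png")[140:380,230:470]
cv2.imwrite("pics/c4.png",np.hstack([cv2.resize(a,(400,400)),cv2.resize(w,(400,300))[np.r_[0:300,[299]*100]]]))
R=tool(-.041,np.pi/6); x=go([591.8,-80.8,153.4],R)
E
```

```text
[517.42392862 -79.76485053 218.5071799 ] [-0.48  0.08  1.92  0.34  0.7  -2.22]
dr [-0.002 -0.005 -0.005] offset after turn [-0.245  0.022  0.784] in old axes [-0.249  0.024  0.783]
```

View pics/c4.png

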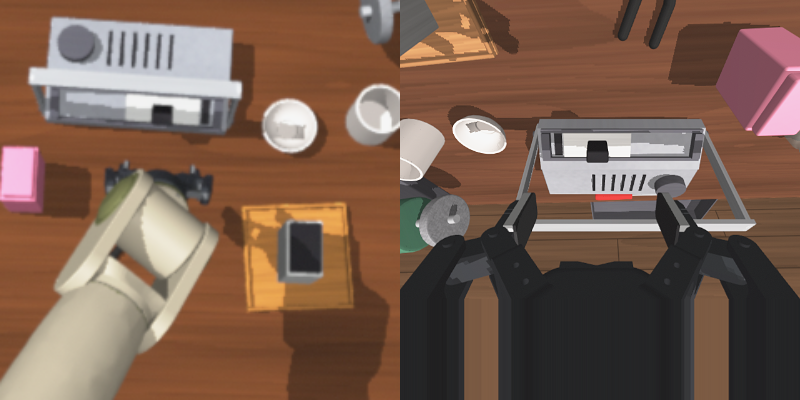

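The canister stands upright in the tray at (300,250) in the left half of the picture. The grip shows at (597,150), to the left of the tool's centre line in the wrist view.

```bash
python3 - <<'E'
from h import *
print("lid",ray("top",(230+303*.6,140+247*.6),126))
w=ctrl.capture("wrist"); g=w.max(2)
m=(g<45).astype(np.uint8); m[:200]=0;m[270:]=0;m[:,:280]=0;m[:,350:]=0
n,l,st,c=cv2.connectedComponentsWithStats(m)
for i in range(1,n):
    if st[i,4]>60:
        print(st[i]); x,y,ww,h=st[i][:4]
        print([ray("wrist",(u,y+h/2),95).round(1) for u in(x,x+ww/2,x+ww)],[ray("wrist",(x+ww/2,v),95).round(1) for v in(y,y+h)])
t=cv2.imread("pics/top3.png").max(2); m=(t<50).astype(np.uint8); m[:195]=0;m[222:]=0;m[:,:312]=0;m[:,344:]=0
n,l,st,c=cv2.connectedComponentsWithStats(m)
for i in range(1,n):
    if st[i,4]>20: x,y,ww,h=st[i][:4]; print("top",st[i],[ray("top",(u-.5,y+h/2),95).round(1) for u in(x,x+ww)])
E
```

```text
lid [ 420.16986844 -298.11189192  126.        ]
[298 224  36  34 600]
[array([615. , -99.8,  95. ]), array([615.8, -82.8,  95. ]), array([616.6, -65.8,  95. ])] [array([592.6, -81.9,  95. ]), array([641.8, -83.9,  95. ])]
top [322 204  11   5  44] [array([635.9, -67.6,  95. ]), array([636.6, -96.6,  95. ])]
```

Request:
arm_command:
  increments:
    - {"dr": [0, 0, 0], "offset": [-0.06, 0.01, 0.15], "hand": 1}
    - {"dr": [0, -0.005, -0.005], "offset": [-0.09, 0.01, 0.25], "hand": 1}
    - {"dr": [0, 0, 0], "offset": [-0.1, 0, 0.25], "hand": 1}
    - {"dr": [0, 0, 0], "offset": [0, 0, 0.14], "hand": 1}
    - {"dr": [0, 0, 0], "offset": [0, 0, 0], "hand": 1}

```text
time_s: 11.15
eef_pos: [593.3, -80.7, 151.0]
ee_rot: [0.258, 0.02, 0.966, -0.005]
force: [-0.8, 1.0, -0.2]
grip_width: 1.001
grip_force: 0.0
```

```bash
python3 - <<'E'
from h import *
print(cur()[0]); R=tool(-.041,np.pi/6); go([641.7,-82.6,66.8],R)
E
```

```text
[593.30082169 -80.72902502 150.95995599]
dr [-0.    -0.003  0.001] offset after turn [0.001 0.001 0.809] in old axes [-0.001  0.001  0.809]
```

Request:
arm_command:
  increments:
    - {"dr": [0, 0, 0], "offset": [0, 0, 0.15], "hand": 1}
    - {"dr": [0, 0, 0], "offset": [0, 0, 0.2], "hand": 1}
    - {"dr": [0, 0, 0], "offset": [0, 0, 0.2], "hand": 1}
    - {"dr": [0, 0, 0], "offset": [0, 0, 0.15], "hand": 1}
    - {"dr": [0, 0, 0], "offset": [0, 0, 0.08], "hand": 1}
    - {"dr": [0, 0, 0], "offset": [0, 0, 0.02], "hand": 1}
    - {"dr": [0, 0, 0], "offset": [0, 0, 0], "hand": 1}

```text
time_s: 11.85
eef_pos: [641.2, -83.4, 71.1]
ee_rot: [0.26, 0.02, 0.965, -0.006]
force: [0.9, 0.3, -0.7]
grip_width: 1.001
grip_force: 0.0
```

Request:
arm_command:
  increments:
    - {"dr": [0, 0, 0], "offset": [0, 0, 0], "hand": 0.2}
    - {"dr": [0, 0, 0], "offset": [0, 0, 0], "hand": 0}
    - {"dr": [0, 0, 0], "offset": [0, 0, 0], "hand": -0.15}
    - {"dr": [0, 0, 0], "offset": [0, 0, 0], "hand": -0.3}
    - {"dr": [0, 0, 0], "offset": [0, 0, 0], "hand": -0.5}
    - {"dr": [0, 0, 0], "offset": [0, 0, 0], "hand": -0.5}
  grip_force: 30

```text
time_s: 12.45
eef_pos: [641.1, -83.5, 70.9]
ee_rot: [0.26, 0.02, 0.965, -0.006]
force: [-5.1, -0.3, 4.7]
grip_width: 0.401
grip_force: 31.7
```

Gripped: the opening is 34 mm, the grip's width. Now I'll slide it left at about 0.1 m/s.

Request:
arm_command:
  increments:
    - {"dr": [0, 0, 0], "offset": [0, 0.03, 0], "hand": -0.5}
    - {"dr": [0, 0, 0], "offset": [0, 0.06, 0], "hand": -0.5}
    - {"dr": [0, 0, 0], "offset": [0, 0.08, 0], "hand": -0.5}
    - {"dr": [0, 0, 0], "offset": [0, 0.08, 0], "hand": -0.5}
    - {"dr": [0, 0, 0], "offset": [0, 0.08, 0], "hand": -0.5}
    - {"dr": [0, 0, 0], "offset": [0, 0.08, 0], "hand": -0.5}
    - {"dr": [0, 0, 0], "offset": [0, 0.08, 0], "hand": -0.5}
    - {"dr": [0, 0, 0], "offset": [0, 0.06, 0], "hand": -0.5}

```text
time_s: 13.25
eef_pos: [644.2, -17.4, 70.9]
ee_rot: [0.261, 0.02, 0.965, -0.007]
force: [-3.2, -2.3, 5.5]
grip_width: 0.391
grip_force: 31.6
```

Request:
arm_command:
  increments:
    - {"dr": [0, 0, 0], "offset": [0, 0.06, 0], "hand": -0.5}
    - {"dr": [0, 0, 0], "offset": [0, 0.06, 0], "hand": -0.5}
    - {"dr": [0, 0, 0], "offset": [0, 0.05, 0], "hand": -0.5}
    - {"dr": [0, 0, 0], "offset": [0, 0.05, 0], "hand": -0.5}
    - {"dr": [0, 0, 0], "offset": [0, 0.04, 0], "hand": -0.5}
    - {"dr": [0, 0, 0], "offset": [0, 0.03, 0], "hand": -0.5}
    - {"dr": [0, 0, 0], "offset": [0, 0.02, 0], "hand": -0.5}
    - {"dr": [0, 0, 0], "offset": [0, 0, 0], "hand": -0.5}

```text
time_s: 14.05
eef_pos: [645.9, 19.9, 71.0]
ee_rot: [0.261, 0.02, 0.965, -0.006]
force: [-0.7, 0.8, 5.2]
grip_width: 0.389
grip_force: 31.5
```

Request:
arm_command:
  increments:
    - {"dr": [0, 0, 0], "offset": [0, 0.015, 0], "hand": -0.5}
    - {"dr": [0, 0, 0], "offset": [0, 0.015, 0], "hand": -0.5}
    - {"dr": [0, 0, 0], "offset": [0, 0.015, 0], "hand": -0.5}
    - {"dr": [0, 0, 0], "offset": [0, 0.01, 0], "hand": -0.5}
    - {"dr": [0, 0, 0], "offset": [0, 0, 0], "hand": -0.5}

```text
time_s: 14.55
eef_pos: [646.2, 24.3, 70.9]
ee_rot: [0.261, 0.02, 0.965, -0.007]
force: [-5.5, -13.6, 7.0]
grip_width: 0.396
grip_force: 31.9
```

Request:
arm_command:
  increments:
    - {"dr": [0, 0, 0], "offset": [0, 0.015, 0], "hand": -0.5}
    - {"dr": [0, 0, 0], "offset": [0, 0.01, 0], "hand": -0.5}
    - {"dr": [0, 0, 0], "offset": [0, 0, 0], "hand": -0.5}
    - {"dr": [0, 0, 0], "offset": [0, 0, 0], "hand": -0.5}

```text
time_s: 14.95
eef_pos: [646.2, 24.6, 70.9]
ee_rot: [0.261, 0.021, 0.965, -0.009]
force: [-12.1, -33.2, 9.4]
grip_width: 0.395
grip_force: 32.7
```

It's hard against the stop: the TCP is stalled and the side force is rising. I'll relax, open the fingers and back out along the slope's normal.

Request:
arm_command:
  increments:
    - {"dr": [0, 0, 0], "offset": [0, -0.03, 0], "hand": -0.5}
    - {"dr": [0, 0, 0], "offset": [0, 0, 0], "hand": 0.2}
    - {"dr": [0, 0, 0], "offset": [0, 0, 0], "hand": 0.6}
    - {"dr": [0, 0, 0], "offset": [0, 0, 0], "hand": 1}
    - {"dr": [0, 0, 0], "offset": [0, 0, 0], "hand": 1}
    - {"dr": [0, 0, 0], "offset": [0, 0, 0], "hand": 1}
  grip_force: 20

```text
time_s: 15.55
eef_pos: [645.6, 26.0, 70.0]
ee_rot: [0.26, 0.02, 0.965, -0.006]
force: [0.2, 0.2, 0.0]
grip_width: 1.004
grip_force: 0.0
```

Request:
arm_command:
  increments:
    - {"dr": [0, 0, 0], "offset": [0, 0, -0.1], "hand": 1}
    - {"dr": [0, 0, 0], "offset": [0, 0, -0.2], "hand": 1}
    - {"dr": [0, 0, 0], "offset": [0, 0, -0.25], "hand": 1}
    - {"dr": [0, 0, 0], "offset": [0, 0, -0.25], "hand": 1}
    - {"dr": [0, 0, 0], "offset": [0, 0, -0.2], "hand": 1}
    - {"dr": [0, 0, 0], "offset": [0, 0, -0.1], "hand": 1}
    - {"dr": [0, 0, 0], "offset": [0, 0, 0], "hand": 1}

```text
time_s: 16.25
eef_pos: [579.4, 28.7, 186.1]
ee_rot: [0.261, 0.02, 0.965, -0.007]
force: [0.6, -0.1, -0.0]
grip_width: 0.998
grip_force: 0.0
```

```bash
python3 - <<'E'
from h import *
cv2.imwrite("pics/top4.png",ctrl.capture("top")[:,:,::-1])
w=ctrl.capture("wrist")[:,:,::-1]; a=cv2.imread("pics/top4.png")[140:380,230:470]
cv2.imwrite("pics/c5.png",np.hstack([cv2.resize(a,(400,400)),cv2.resize(w,(400,300))[np.r_[0:300,[299]*100]]]))
E
```

```text
(no output)
```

View pics/c5.png

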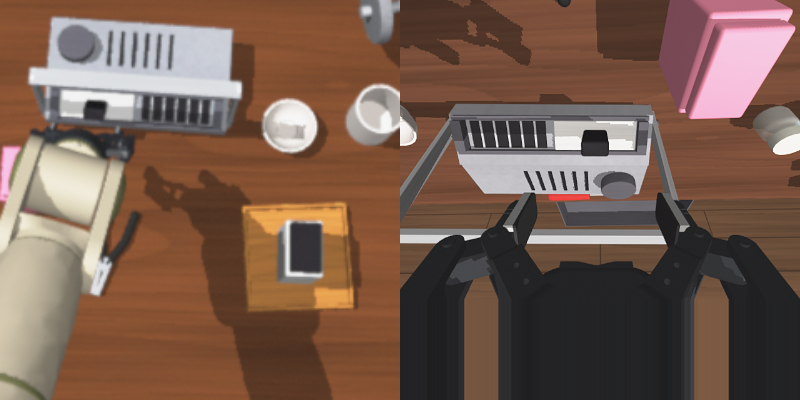

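The grip is at the left end at (95,108), the vents are uncovered, the canister stands in the tray at (303,248), and the arm touches nothing. I'll hand it in.

```bash
python3 -c "
from rig import ctrl
print(ctrl.finish_job())"
```

```text
the job is handed in; nothing more can be done
None
```

The canister stands upright in the middle of the left tray, and the damper is fully open against its left stop and released; I handed the job in at about 16 s, and no verdict came back.

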